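Tea station stock check

TASK

Take the wooden scraper and sweep every sugar lump along the tea board into the catch tray at its open end, never touching the sugar with the fingers, then put the scraper down on the marble clear of the station. After that, stand every canister upright on the cleared board between its rims, turned so that its tag squarely faces the scanner block, and see that every canister's lid is pressed fully home. Leave the teapot, the pink glasses and the spoon where they are.

Things in the scene. Friction and masses are not known exactly. Their poses are not given: they have to be found in the camera images.
- station: fixed tea station of board, catch tray and scanner block in one piece; origin on the marble under the middle of the board, z up, x from the board towards the scanner block, y along the board towards the tray. At yaw 0 the block is on the side away from the robot and the tray to the robot's left; yaw is within 0.15 rad of that
- board_mid (a point): middle of the board's top, station axes. Board: dark hard silicone trivet, top 24 mm above the marble, 320 mm long (y -160 to +160 mm), 112 mm wide between low rims (x -56 to +56 mm). Rims 6 mm wide and 6 mm high along both long sides and across the -y end; the +y end is open
- tray_mid (a point): middle of the catch tray's floor, 205 mm along the station's +y. Steel tray joined to the board's open end: inside from y 160 to 247 mm and x -59 to +59 mm of the station, floor 3 mm above the marble, walls up to 30 mm
- scanner_mid (a point): middle of the scanner's face, station axes, 66 mm along the station's +x and 47 mm above the marble. White block 50 mm deep (x 66 to 116 mm), 326 mm long (y -166 to +160 mm), 70 mm high, standing along the board's far rim; its three dark windows look to -x over the board
- can1: stainless tea canister, upright cylinder 62 mm in diameter, body 85 mm tall, about 0.48 kg with a heavy foot; origin at the centre of its underside, z up, x towards its tag clip. May be absent (two or three are there)
- tag1 (a point): middle of the outer face of the tag clip of can1: a flat clip with a white card, 26 mm wide, from 10 to 46 mm above the canister's foot, standing 5 mm proud of the wall; this point is 36.5 mm from the canister's axis along its +x. A 14 mm white paper strip runs from the clip up the wall and folds over the shoulder, so the tag's side shows from above
- lid1 (a joint): how far the push-in lid of can1 is pressed, m: 0 stands 8 mm proud, 0.008 is fully home. The wooden lid (flange 46 mm, knob 36 mm in diameter) is on the canister's axis, with the knob's flat top 109 mm above the canister's foot when 0 and 101 mm when home; it slides down with about 6 N of friction and stays where it is left
- can2: stainless tea canister, upright cylinder 62 mm in diameter, body 85 mm tall, about 0.48 kg with a heavy foot; origin at the centre of its underside, z up, x towards its tag clip. May be absent (two or three are there)
- tag2 (a point): middle of the outer face of the tag clip of can2: a flat clip with a white card, 26 mm wide, from 10 to 46 mm above the canister's foot, standing 5 mm proud of the wall; this point is 36.5 mm from the canister's axis along its +x. A 14 mm white paper strip runs from the clip up the wall and folds over the shoulder, so the tag's side shows from above
- lid2 (a joint): how far the push-in lid of can2 is pressed, m: 0 stands 8 mm proud, 0.008 is fully home. The wooden lid (flange 46 mm, knob 36 mm in diameter) is on the canister's axis, with the knob's flat top 109 mm above the canister's foot when 0 and 101 mm when home; it slides down with about 6 N of friction and stays where it is left
- can3: stainless tea canister, upright cylinder 62 mm in diameter, body 85 mm tall, about 0.48 kg with a heavy foot; origin at the centre of its underside, z up, x towards its tag clip. May be absent (two or three are there)
- tag3 (a point): middle of the outer face of the tag clip of can3: a flat clip with a white card, 26 mm wide, from 10 to 46 mm above the canister's foot, standing 5 mm proud of the wall; this point is 36.5 mm from the canister's axis along its +x. A 14 mm white paper strip runs from the clip up the wall and folds over the shoulder, so the tag's side shows from above
- lid3 (a joint): how far the push-in lid of can3 is pressed, m: 0 stands 8 mm proud, 0.008 is fully home. The wooden lid (flange 46 mm, knob 36 mm in diameter) is on the canister's axis, with the knob's flat top 109 mm above the canister's foot when 0 and 101 mm when home; it slides down with about 6 N of friction and stays where it is left
- lump1: white sugar lump, 24 x 20 x 14 mm (x, y, z), 12 g, loose on the board; origin at the centre of its underside. May be absent (two to four are there)
- lump2: white sugar lump, 24 x 20 x 14 mm (x, y, z), 12 g, loose on the board; origin at the centre of its underside. May be absent (two to four are there)
- lump3: white sugar lump, 24 x 20 x 14 mm (x, y, z), 12 g, loose on the board; origin at the centre of its underside. May be absent (two to four are there)
- lump4: white sugar lump, 24 x 20 x 14 mm (x, y, z), 12 g, loose on the board; origin at the centre of its underside. May be absent (two to four are there)
- scraper: olive wood scraper block, 0.13 kg, standing on the marble; origin at the centre of its underside, z up. Foot 26 mm (x) by 96 mm (y) and 22 mm high; grip ridge above it 20 mm (x) by 60 mm (y), from 20 to 60 mm high, to be pinched across x
- teapot: white ceramic teapot, 132 mm across its body, 134 mm high, spout to its +y and handle to its -y (about 105 mm each way); origin at the centre of its underside; bystander
- glass1: pink tea glass, 72 mm across and 85 mm high, origin at the centre of its underside; bystander
- glass2: pink tea glass, 72 mm across and 85 mm high, origin at the centre of its underside; bystander
- spoon: olive wood spoon, 150 mm long, lying on the marble; bystander

How it is judged:
On the way, in this order (a step that is already met when the one before it is completed fails the run):
1. all sugar lumps are in the catch tray while no canister is on the board yet (y of lump1 in the frame of station between 0.157 and 0.25 m and (y of lump1 in the frame of station above 0.166 m or height (world z) of lump1 below 0.02 m) and x of lump1 in the frame of station between -0.062 and 0.062 m and height (world z) of each of lump1, lump2, lump3, lump4 below 0.035 m and y of lump2 in the frame of station between 0.157 and 0.25 m and (y of lump2 in the frame of station above 0.166 m or height (world z) of lump2 below 0.02 m) and x of lump2 in the frame of station between -0.062 and 0.062 m and y of lump3 in the frame of station between 0.157 and 0.25 m and (y of lump3 in the frame of station above 0.166 m or height (world z) of lump3 below 0.02 m) and x of lump3 in the frame of station between -0.062 and 0.062 m and y of lump4 in the frame of station between 0.157 and 0.25 m and (y of lump4 in the frame of station above 0.166 m or height (world z) of lump4 below 0.02 m) and x of lump4 in the frame of station between -0.062 and 0.062 m and (x of can1 in the frame of station below -0.07 m or x of can1 in the frame of station above 0.07 m or y of can1 in the frame of station below -0.17 m or y of can1 in the frame of station above 0.17 m) and (x of can2 in the frame of station below -0.07 m or x of can2 in the frame of station above 0.07 m or y of can2 in the frame of station below -0.17 m or y of can2 in the frame of station above 0.17 m) and (x of can3 in the frame of station below -0.07 m or x of can3 in the frame of station above 0.07 m or y of can3 in the frame of station below -0.17 m or y of can3 in the frame of station above 0.17 m)), for 0.2 s.
2. the scraper is put down and released on the marble, clear of the station, before any canister is on the board (height (world z) of scraper below 0.04 m and linear speed of scraper below 0.03 m/s and contact force between the fingers and scraper below 0.2 N and (x of scraper in the frame of station below -0.08 m or x of scraper in the frame of station above 0.14 m or y of scraper in the frame of station below -0.19 m or y of scraper in the frame of station above 0.27 m) and (x of can1 in the frame of station below -0.07 m or x of can1 in the frame of station above 0.07 m or y of can1 in the frame of station below -0.17 m or y of can1 in the frame of station above 0.17 m) and (x of can2 in the frame of station below -0.07 m or x of can2 in the frame of station above 0.07 m or y of can2 in the frame of station below -0.17 m or y of can2 in the frame of station above 0.17 m) and (x of can3 in the frame of station below -0.07 m or x of can3 in the frame of station above 0.07 m or y of can3 in the frame of station below -0.17 m or y of can3 in the frame of station above 0.17 m)), for 0.2 s.
At the end, for the whole second after the job is handed in: each canister stands upright (0.1 rad), at rest, on the board between the rims, tag square to the scanner within 0.26 rad, lid at least 6.2 of its 8 mm down; all lumps lie in the catch tray; the scraper rests on the marble clear of the station (x of can1 in the frame of station between -0.036 and 0.036 m and y of can1 in the frame of station between -0.145 and 0.15 m and height (world z) of can1 between 0.019 and 0.029 m and angle between each of can1, can2, can3's own z axis and vertical below 0.1 rad and linear speed of each of can1, can2, can3, scraper below 0.03 m/s and angle between the x axis of each of can1, can2, can3 and the x axis of station, either way round below 0.26 rad and x of each of tag1, tag2, tag3 in the frame of station above 0 m and value of joint each of lid1, lid2, lid3 above 0.0062 m and x of can2 in the frame of station between -0.036 and 0.036 m and y of can2 in the frame of station between -0.145 and 0.15 m and height (world z) of can2 between 0.019 and 0.029 m and x of can3 in the frame of station between -0.036 and 0.036 m and y of can3 in the frame of station between -0.145 and 0.15 m and height (world z) of can3 between 0.019 and 0.029 m and y of lump1 in the frame of station between 0.157 and 0.25 m and (y of lump1 in the frame of station above 0.166 m or height (world z) of lump1 below 0.02 m) and x of lump1 in the frame of station between -0.062 and 0.062 m and height (world z) of each of lump1, lump2, lump3, lump4 below 0.035 m and y of lump2 in the frame of station between 0.157 and 0.25 m and (y of lump2 in the frame of station above 0.166 m or height (world z) of lump2 below 0.02 m) and x of lump2 in the frame of station between -0.062 and 0.062 m and y of lump3 in the frame of station between 0.157 and 0.25 m and (y of lump3 in the frame of station above 0.166 m or height (world z) of lump3 below 0.02 m) and x of lump3 in the frame of station between -0.062 and 0.062 m and y of lump4 in the frame of station between 0.157 and 0.25 m and (y of lump4 in the frame of station above 0.166 m or height (world z) of lump4 below 0.02 m) and x of lump4 in the frame of station between -0.062 and 0.062 m and height (world z) of scraper below 0.04 m and contact force between the fingers and scraper below 0.2 N and (x of scraper in the frame of station below -0.08 m or x of scraper in the frame of station above 0.14 m or y of scraper in the frame of station below -0.19 m or y of scraper in the frame of station above 0.27 m)); the robot touches nothing.
It fails at once if the fingers touch a sugar lump (contact force between the fingers and lump1 above 0.3 N or contact force between the fingers and lump2 above 0.3 N or contact force between the fingers and lump3 above 0.3 N or contact force between the fingers and lump4 above 0.3 N).
It fails at once if the teapot, a glass or the spoon is shifted by more than 30 mm (distance of any of teapot, glass1, glass2, spoon from where it was at the start of the episode above 0.03 m).
Of can1, can2, can3 only 2 to 3 are there at a start; the rules pass over those that are not, and their reading is None.
Of lump1, lump2, lump3, lump4 only 2 to 4 are there at a start; the rules pass over those that are not, and their reading is None.
At some moment in a run one of can1, can2, can3 may be knocked a few centimetres aside while the robot is not near it.
It also fails if it takes over 210 s, if anything falls off the work surface, if the arm or the gripper's body presses on something with over 40 N, if the wrist force passes 120 N, or if a joint passes its speed limit or range.

ROBOT

A 7-joint arm with a two-finger parallel gripper is mounted at the origin on the work surface. World frame = base frame: x ahead of the robot, y to its left, z up, the work surface at z = 0. Lengths are in m, angles in rad, forces in N, time in s.
With the tool pointing down it reaches from about 0.4 to 0.875 m from the base axis. Payload 19.3 kg.
Tool frame: the origin (TCP) lies between the finger pads; the fingertips stand 17 mm ahead of it and the grasp point (between the pads) lies 2 mm behind it; z points along the fingers, y is the line along which they close (so a half turn about z gives the same grasp; the last joint's range is limited). The gripper opens to 85 mm and grips with 20 to 120 N. Pads are 22 mm wide; open, the fingers measure 114 mm over their backs; the gripper's body (76 mm by 85 mm) begins 54 mm behind the grasp point. The pads swing forward as they close: fully open they stand 13 mm farther back than shut.
Start: joints at [-1.367, 0.521, -0.036, 1.599, 0.021, 1.021, -0.113], TCP at [0.169, 0.602, 0.248] pointing down, gripper open.
Joint ranges: [-2.91, 2.91], [-0.3, 2.13], [-1.5, 1.42], [0.17, 2.43], [-1.26, 4.41], [0.16, 1.93], [-2.52, 2.52]. Speed limits (rad/s): [1.89, 1.89, 2.39, 2.39, 3.01, 3.01, 3.01].

INTERFACE

Orientations are given as [roll, pitch, yaw] about the fixed x, y, z axes, in that order (R = Rz(yaw) Ry(pitch) Rx(roll)).
In Python, from workcell import bot gives the robot as it stands.
- The arm moves only by the shell command python3 -m inch 'ROWS' [FORCE]. ROWS is JSON, a list of rows, each a list of 7 numbers: the shift along the tool's x, y, z in units of 200 mm (1.0 is 200 mm), then the turn, a rotation vector about the tool's x, y, z in units of 90 degrees (1.0 is 90 degrees), then the opening, from 0 (shut) to 1 (fully open). In form: [[x, y, z, rx, ry, rz, grip], ...]. A call has 1 to 20 rows; each row is the pose to reach, as a shift and turn from the pose commanded when the call began, along the tool's axes at that moment; what a row does not reach only later rows make up. A row lasts 1/8 s, in which the tool goes at most 62.5 mm and 10.7 degrees, less where a joint would pass 70% of its speed; a pose out of reach is approached as far as the arm can. A call with a number of a shift or a turn outside -1 to 1 is refused whole. A call with a gripper value outside its range is refused whole. The fingers move at their own pace and stop on an object; FORCE is the grip in N (left out, the last holds). Time passes only in rows, so rows that repeat a pose let the fingers close. It gives the time, the measured TCP pose, the force, the opening and the grip force at its end, in the units of the state.
- bot.observe(): the state, without advancing time (a new reading comes with each control period).
- bot.grab_frame(name): name is "side" or "top"; returns a dict with "img" (400x640x3 uint8, red, green, blue), "z_map" (400x640 float32, m along the optical axis (not along the pixel's ray), 0 where there is no reading), "vfov" (degrees; the focal length in pixels is half the picture's height over the tangent of half this angle, whatever the lens; pixels are square), "cx", "cy" (the principal point, pixels), "rvec" (rotation vector, rad) and "tvec" (3), from world to camera coordinates, as OpenCV has them. Camera axes: x right, y down, z forward; pixel columns grow to the right and rows downward; lengths in m; the calibration is good to about 2 mm. A picture is of the moment at which its call begins.
- bot.job_done(): hands the job in; it is judged then, once.
The state is a dict: "clock": time; "qpos": joint angles; "qd": joint speeds; "joint_efforts": joint torques, N m; "position": TCP position; "tool_rot": TCP orientation; "force": force on the tool from outside, world axes, zero at the start; "moment": the same for the moment, N m; "grip_width": finger opening in m; "finger_force": force on a finger pad.
Only numpy, scipy, OpenCV 4.12 (cv2) and the standard library are available. Lean on these libraries where they do the work, as an engineer would, in place of code of your own. Each camera call takes 0.05 s, during which the arm holds its last target. There are 200 camera calls.

## Working session

There is one attempt and no reset: what is moved stays moved. The work goes in short steps, Python scripts to look and compute and a shell command to move; the robot and the scene stay as the last step left them, time stands still between calls to the robot, and variables do not carry over. Pictures are saved under pics/ and viewed, at most 14 in all, crops included, and the job is handed in when it is done.

```bash
mkdir -p pics; ls
cat > h.py <<'E'
import numpy as np,cv2
from workcell import bot
def grab(n):
    f=bot.grab_frame(n); R=cv2.Rodrigues(np.array(f["rvec"],float))[0]; t=np.array(f["tvec"],float).ravel()
    F=200/np.tan(np.radians(f["vfov"])/2); return dict(img=f["img"],z=f["z_map"],R=R,t=t,F=F,cx=f["cx"],cy=f["cy"])
def ray(c,u,v,h):
    d=c["R"].T@np.array([(u-c["cx"])/c["F"],(v-c["cy"])/c["F"],1]); o=-c["R"].T@c["t"]; return o+d*(h-o[2])/d[2]
def cloud(c):
    v,u=np.mgrid[:400,:640]; z=c["z"]; P=np.stack([(u-c["cx"])/c["F"]*z,(v-c["cy"])/c["F"]*z,z],-1); return (P-c["t"])@c["R"]
def save(c,n): cv2.imwrite("pics/"+n,cv2.cvtColor(c["img"],cv2.COLOR_RGB2BGR))
E
python3 - <<'E'
from h import *
s=bot.observe();print({k:np.round(s[k],3) for k in ("clock","position","tool_rot","grip_width","force")})
for n in("top","side"):
    c=grab(n);save(c,n+"0.png");print(n,c["F"],c["cx"],c["cy"],-c["R"].T@c["t"],c["R"][2],(c["z"]>0).mean())
E
```

```text
pics
{'clock': np.float64(0.0), 'position': array([0.169, 0.601, 0.248]), 'tool_rot': array([-3.14 ,  0.   ,  2.868]), 'grip_width': np.float64(0.085), 'force': array([-0.179,  0.679,  0.308])}
top 467.1094239651942 324.8589362454425 193.68143167057377 [0.33840414 0.04533562 1.24761328] [ 0.20931538 -0.00857912 -0.97781055] 0.9961171875
side 430.0598865783792 313.4373846675512 201.2706806744489 [ 0.5055728  -0.91887135  0.76899897] [ 0.06734508  0.81573229 -0.57449585] 0.99613671875
```

View pics/top0.png

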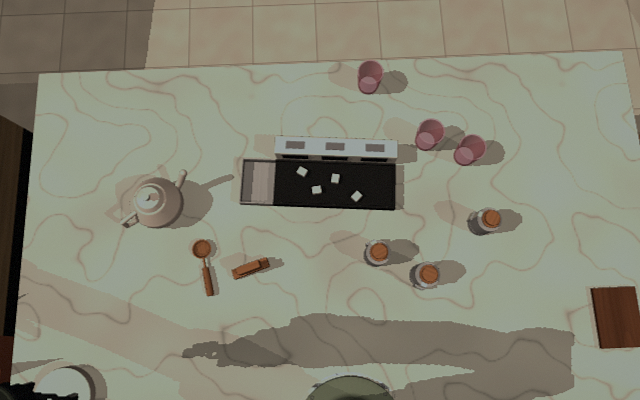

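View pics/side0.png

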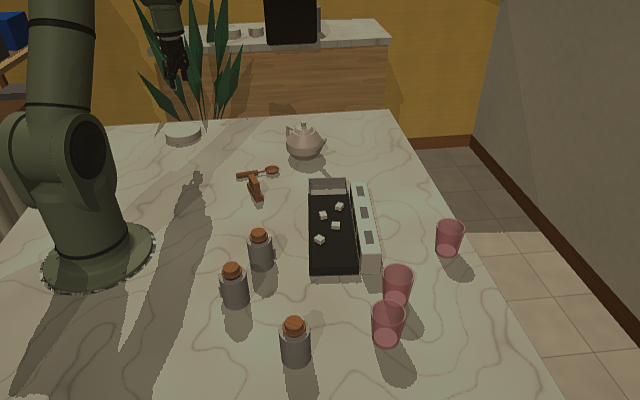

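The top view shows the board (240–397, 158–208) with the tray at its left end, 4 lumps, 3 canisters at (377,252), (428,274) and (488,218), and the scraper at (250,268) with the spoon beside it. The side view agrees. I'll measure these now.

```bash
cat > m.py <<'E'
from h import *
def station(c):
    P=cloud(c); h=c["img"].max(2)
    m=((h<45)&(abs(P[...,2]-.026)<.012)&(P[...,0]>.3)).astype(np.uint8)
    n,l,s,ce=cv2.connectedComponentsWithStats(m); i=1+s[1:,4].argmax()
    v,u=np.nonzero(l==i); q=np.array([ray(c,a,b,.027)[:2] for a,b in zip(u,v)])
    return cv2.minAreaRect(q.astype(np.float32))
def blob(c,m,h,lo=30,hi=5000):
    n,l,s,ce=cv2.connectedComponentsWithStats(m.astype(np.uint8)); o=[]
    for i in range(1,n):
        if lo<s[i,4]<hi:
            v,u=np.nonzero(l==i); q=np.array([ray(c,a,b,h)[:2] for a,b in zip(u,v)]).astype(np.float32)
            o.append((ce[i].round(1),s[i,4],cv2.minAreaRect(q)))
    return o
E
python3 - <<'E'
from m import *
for n in("top","side"):
    c=grab(n);P=cloud(c);I=c["img"].astype(int);hsv=cv2.cvtColor(c["img"],cv2.COLOR_RGB2HSV)
    print(n,"station",station(c))
    X=P[...,0];Z=P[...,2]
    wood=(hsv[...,1]>120)&(hsv[...,0]<20)&(X>.25)&(X<.9)
    for nm,lo,hi,h in(("lid",.08,.13,.107),("scrR",.045,.07,.060),("scrF",.012,.03,.022)):
        for b in blob(c,wood&(Z>lo)&(Z<hi),h,12): print(nm,b)
    for b in blob(c,(I.min(2)>110)&(Z>.028)&(Z<.05)&(abs(P[...,1])<.4),.038,12): print("lump",b)
    for b in blob(c,(I.min(2)>90)&(Z>.06)&(Z<.08)&(X>.4),.07,300): print("scanner",b)
    if n=="top":
        for (u,v) in ((377,252),(428,274),(488,218)): print(u,v,Z[v-14:v+14:3,u-14:u+14:3].max(), P[v,u])
c=grab("top");im=cv2.cvtColor(c["img"],cv2.COLOR_RGB2BGR)
a=[cv2.resize(im[v-30:v+30,u-30:u+30],(390,390),interpolation=2) for u,v in((377,252),(428,274))]
b=[cv2.resize(im[v-30:v+30,u-30:u+30],(390,390),interpolation=2) for u,v in((488,218),(250,268))]
o=cv2.resize(np.vstack([np.hstack(a),np.hstack(b)]),(600,600));cv2.imwrite("pics/z1.png",o)
E
```

```text
top station ((0.6292018294334412, 0.010403037071228027), (0.3259095251560211, 0.13338342308998108), 85.56352233886719)
lid (array([490.8, 218.5]), np.int32(247), ((0.5026604533195496, -0.371825635433197), (0.042306944727897644, 0.04199356585741043), 40.66448974609375))
lid (array([378.8, 251.7]), np.int32(251), ((0.43340003490448, -0.08897490054368973), (0.04152871295809746, 0.041201960295438766), 87.5725326538086))
lid (array([428.4, 273.8]), np.int32(261), ((0.3745259940624237, -0.20571644604206085), (0.04093894362449646, 0.043114662170410156), 85.13127136230469))
scrR (array([247.8, 267.2]), np.int32(190), ((0.411709725856781, 0.23666001856327057), (0.019788704812526703, 0.06125827133655548), 18.204694747924805))
scrF (array([207. , 250.2]), np.int32(30), ((0.46351295709609985, 0.34910646080970764), (0.015746945515275, 0.045552682131528854), 77.27192687988281))
scrF (array([195.2, 254.2]), np.int32(13), ((0.45336592197418213, 0.38003775477409363), (0.024717146530747414, 0.006315215956419706), 40.15623092651367))
scrF (array([252.2, 268.4]), np.int32(165), ((0.4123067259788513, 0.2
[... 3357 characters left out ...]
707128047943), (0.020949766039848328, 0.017184074968099594), 59.2918815612793))
lump (array([322.7, 213.3]), np.int32(29), ((0.611238420009613, 0.05678664892911911), (0.017552316188812256, 0.020474251359701157), 4.95531702041626))
lump (array([335.5, 223.5]), np.int32(32), ((0.6411144733428955, 0.0053424714133143425), (0.013374690897762775, 0.019408637657761574), 82.73429107666016))
lump (array([319. , 237.5]), np.int32(33), ((0.5895495414733887, -0.048426561057567596), (0.016119392588734627, 0.020219560712575912), 45.57847213745117))
scanner (array([365.1, 219.8]), np.int32(1091), ((0.7173334360122681, -0.0032196640968322754), (0.32308971881866455, 0.048614516854286194), 85.36266326904297))
```

View pics/z1.png

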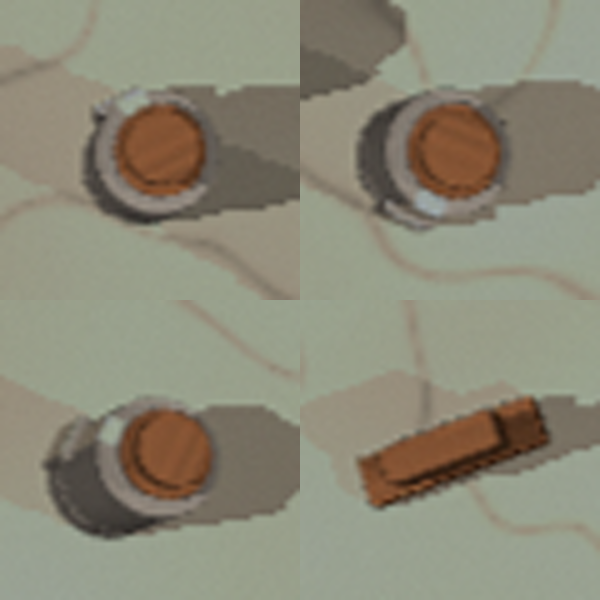

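Three canisters (tag patches visible from above), scraper clear; all four lumps located. Now the move helper.

```bash
cat >> h.py <<'E'
ST=np.array([.6265,.0115]);YAW=-.081
def s2w(x,y):
    c,s=np.cos(YAW),np.sin(YAW); return ST+[c*x-s*y,s*x+c*y]
def w2s(p):
    c,s=np.cos(YAW),np.sin(YAW); d=np.array(p)[:2]-ST; return np.array([c*d[0]+s*d[1],-s*d[0]+c*d[1]])
def d(x,y,z,psi=None):
    "move units to a tool-down pose, psi deg = tool yaw"
    from scipy.spatial.transform import Rotation as Ro
    s=bot.observe(); R=Ro.from_euler("xyz",s["tool_rot"])
    p=np.degrees(s["tool_rot"][2]) if psi is None else psi
    T=Ro.from_euler("xyz",[np.pi,0,np.radians(p)])
    print("shift",np.round(R.inv().apply(np.array([x,y,z])-s["position"])/.2,4),"turn",np.round((R.inv()*T).as_rotvec()/(np.pi/2),4),"| at",np.round(s["position"],4),"psi",round(np.degrees(s["tool_rot"][2]),2),"w",round(s["grip_width"],4),"F",np.round(s["force"],1),"t",round(s["clock"],2))
E
python3 -c "
from h import *
d(.412,.2366,.15,108.2);print(bot.observe()['qpos'])"
```

```text
shift [-1.6632 -1.4282  0.4911] turn [-2.000e-04  2.000e-04  6.235e-01] | at [0.169  0.6016 0.2481] psi 164.31 w 0.0853 F [ 0.2 -0.1 -0.2] t 0.25
[-1.36719637  0.52166002 -0.03628392  1.59967637  0.02121655  1.02109854
 -0.1127858 ]
```

```bash
python3 -m inch '[[-0.2,-0.18,0,0,0,0.08,1],[-0.42,-0.36,0,0,0,0.16,1],[-0.62,-0.54,0,0,0,0.24,1],[-0.83,-0.71,0,0,0,0.31,1],[-0.83,-0.71,0,0,0,0.31,1]]'
python3 -c "
from h import *
d(.412,.2366,.15,108.2)"
```

```text
clock: 0.88
position: [0.2928, 0.4171, 0.2487]
tool_rot: [3.141, 0.001, 2.374]
force: [-0.8, 1.1, 0.3]
grip_width: 0.0852
finger_force: 0.0
shift [-1.0549 -0.2357  0.4944] turn [3.000e-04 6.000e-04 3.091e-01] | at [0.2928 0.4171 0.2487] psi 136.02 w 0.0852 F [-0.8  1.1  0.3] t 0.88
```

```bash
python3 -m inch '[[-0.25,-0.06,0.05,0,0,0.08,1],[-0.5,-0.12,0.15,0,0,0.16,1],[-0.75,-0.18,0.3,0,0,0.24,1],[-0.95,-0.235,0.49,0,0,0.309,1],[-1,-0.235,0.49,0,0,0.309,1],[-1,-0.235,0.49,0,0,0.309,1],[-1,-0.235,0.49,0,0,0.309,1]]'
python3 -c "
from h import *
d(.412,.2366,.047,108.2)"
```

```text
clock: 1.75
position: [0.4026, 0.2498, 0.151]
tool_rot: [3.14, -0.001, 1.898]
force: [0.3, 1.2, -0.3]
grip_width: 0.0852
finger_force: 0.0
shift [-0.078   0.0227  0.5201] turn [ 0.0007 -0.0007  0.0061] | at [0.4026 0.2498 0.151 ] psi 108.75 w 0.0852 F [ 0.3  1.2 -0.3] t 1.75
```

```bash
python3 -m inch '[[-0.055,0.02,0.1,0,0,0.005,1],[-0.055,0.02,0.3,0,0,0.005,1],[-0.055,0.02,0.45,0,0,0.005,1],[-0.055,0.02,0.515,0,0,0.005,1],[-0.055,0.02,0.515,0,0,0.005,1],[-0.055,0.02,0.515,0,0,0.005,1]]'
python3 -c "
from h import *
d(.412,.2366,.047,108.2)"
```

```text
clock: 2.5
position: [0.4106, 0.2396, 0.0484]
tool_rot: [3.14, -0.001, 1.888]
force: [-1.4, 0.3, -0.2]
grip_width: 0.0856
finger_force: 0.0
shift [-0.0165  0.002   0.0068] turn [ 0.0009 -0.0004 -0.0002] | at [0.4106 0.2396 0.0484] psi 108.18 w 0.0856 F [-1.4  0.3 -0.2] t 2.5
```

```bash
python3 -m inch '[[-0.015,0,0.005,0,0,0,1],[-0.015,0,0.005,0,0,0,0.3],[-0.015,0,0.005,0,0,0,0],[-0.015,0,0.005,0,0,0,0],[-0.015,0,0.005,0,0,0,0],[-0.015,0,0.005,0,0,0,0],[-0.015,0,0.005,0,0,0,0],[-0.015,0,0.005,0,0,0,0]]' 50
python3 -c "
from h import *
d(.412,.2366,.047,108.2)"
```

```text
clock: 3.5
position: [0.4111, 0.2361, 0.0462]
tool_rot: [-3.141, 0.0, 1.888]
force: [0.6, 0.1, -1.0]
grip_width: 0.0194
finger_force: 52.3
shift [ 0.0008  0.0052 -0.0038] turn [-0.0001  0.     -0.0006] | at [0.4111 0.2361 0.0462] psi 108.15 w 0.0194 F [ 0.6  0.1 -1. ] t 3.5
```

```bash
python3 -m inch '[[0,0,-0.1,0,0,0,0],[0,0,-0.3,0,0,0,0],[0,0,-0.5,0,0,0,0],[0,0,-0.6,0,0,0,0],[0,0,-0.6,0,0,0,0],[0,0,-0.6,0,0,0,0]]'
python3 -c "
from h import *
x,y=s2w(0,-.112);print(x,y);d(x,y,.166,175.36)"
```

```text
clock: 4.25
position: [0.4108, 0.236, 0.1656]
tool_rot: [-3.141, 0.0, 1.888]
force: [0.8, -0.2, -1.9]
grip_width: 0.0195
finger_force: 52.5
0.6174379169781762 -0.10013278484076966
shift [-1.9191  0.4583 -0.002 ] turn [-6.000e-04 -2.000e-04 -7.467e-01] | at [0.4108 0.236  0.1656] psi 108.15 w 0.0195 F [ 0.8 -0.2 -1.9] t 4.25
```

```bash
python3 -m inch '[[-0.2,0.05,0,0,0,-0.08,0],[-0.4,0.1,0,0,0,-0.16,0],[-0.6,0.15,0,0,0,-0.24,0],[-0.8,0.2,0,0,0,-0.32,0],[-0.98,0.24,0,0,0,-0.4,0],[-0.98,0.24,0,0,0,-0.4,0],[-0.98,0.24,0,0,0,-0.4,0]]'
python3 -c "
from h import *
x,y=s2w(0,-.112);d(x,y,.166,175.36)"
```

```text
clock: 5.12
position: [0.5172, 0.0651, 0.1653]
tool_rot: [-3.141, -0.001, 2.515]
force: [0.0, -0.2, -1.5]
grip_width: 0.0191
finger_force: 52.5
shift [-0.8907 -0.375  -0.0042] turn [-0.0004 -0.001  -0.3475] | at [0.5172 0.0651 0.1653] psi 144.08 w 0.0191 F [ 0.  -0.2 -1.5] t 5.12
```

```bash
python3 -m inch '[[-0.2,-0.09,0,0,0,-0.09,0],[-0.4,-0.18,0,0,0,-0.18,0],[-0.6,-0.26,0,0,0,-0.27,0],[-0.8,-0.35,0,0,0,-0.3475,0],[-0.89,-0.375,0,0,0,-0.3475,0],[-0.89,-0.375,0,0,0,-0.3475,0],[-0.89,-0.375,0,0,0,-0.3475,0],[-0.89,-0.375,0,0,0,-0.3475,0],[-0.89,-0.375,0,0,0,-0.3475,0]]'
python3 - <<'E'
from m import *
x,y=s2w(0,-.112);d(x,y,.0725,175.36)
c=grab("top");P=cloud(c);hsv=cv2.cvtColor(c["img"],cv2.COLOR_RGB2HSV)
c=grab("side");save(c,"s1.png")
print(bot.observe()["qpos"])
E
```

```text
clock: 6.25
position: [0.618, -0.0994, 0.1664]
tool_rot: [3.142, 0.0, 3.063]
force: [0.2, -0.2, -1.4]
grip_width: 0.0192
finger_force: 52.5
shift [ 0.0026 -0.0038  0.4696] turn [0.     0.     0.0013] | at [ 0.618  -0.0994  0.1664] psi 175.47 w 0.0192 F [ 0.2 -0.2 -1.4] t 6.25
[ 0.08576912  0.61448482 -0.03024448  1.66964873  0.02303297  0.85773256
  1.53738374]
```

View pics/s1.png

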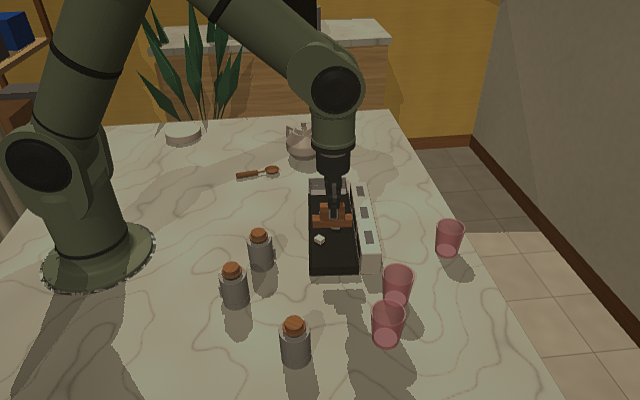

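Scraper held squarely above the -y half of the board (at 332,215), lump 4 at (319,239). Descend.

```bash
python3 -m inch '[[0.002,-0.003,0.1,0,0,0,0],[0.002,-0.003,0.25,0,0,0,0],[0.002,-0.003,0.4,0,0,0,0],[0.002,-0.003,0.468,0,0,0,0],[0.002,-0.003,0.468,0,0,0,0],[0.002,-0.003,0.468,0,0,0,0]]'
python3 - <<'E'
from m import *
x,y=s2w(0,.168);d(x,y,.0722,175.36)
E
```

```text
clock: 7.1
position: [0.6183, -0.1008, 0.0738]
tool_rot: [-3.142, 0.001, 3.062]
force: [-0.5, 0.5, -1.0]
grip_width: 0.0193
finger_force: 52.6
shift [0.003  1.4032 0.0079] turn [-0.0001  0.0009  0.0007] | at [ 0.6183 -0.1008  0.0738] psi 175.42 w 0.0193 F [-0.5  0.5 -1. ] t 7.1
```

```bash
python3 -m inch '[[0.002,0.03,0.003,0,0,0,0],[0.002,0.06,0.003,0,0,0,0],[0.002,0.1,0.003,0,0,0,0],[0.002,0.14,0.003,0,0,0,0],[0.002,0.18,0.003,0,0,0,0],[0.002,0.22,0.003,0,0,0,0],[0.002,0.26,0.003,0,0,0,0],[0.002,0.3,0.003,0,0,0,0],[0.002,0.34,0.003,0,0,0,0],[0.002,0.38,0.003,0,0,0,0],[0.002,0.42,0.003,0,0,0,0],[0.002,0.46,0.003,0,0,0,0],[0.002,0.5,0.003,0,0,0,0],[0.002,0.54,0.003,0,0,0,0],[0.002,0.58,0.003,0,0,0,0],[0.002,0.62,0.003,0,0,0,0],[0.002,0.66,0.003,0,0,0,0],[0.002,0.7,0.003,0,0,0,0],[0.002,0.7,0.003,0,0,0,0]]'
python3 - <<'E'
from m import *
x,y=s2w(0,.168);d(x,y,.0722,175.36)
c=grab("side");cv2.imwrite("pics/s2.png",cv2.resize(cv2.cvtColor(c["img"],4)[150:300,270:420],(600,600)))
E
```

```text
clock: 9.48
position: [0.6285, 0.0397, 0.0721]
tool_rot: [3.141, 0.0, 3.063]
force: [-0.5, -0.6, -1.6]
grip_width: 0.0194
finger_force: 52.5
shift [-3.100e-03  6.984e-01 -4.000e-04] turn [0.0002 0.     0.0014] | at [0.6285 0.0397 0.0721] psi 175.48 w 0.0194 F [-0.5 -0.6 -1.6] t 9.47
```

View pics/s2.png

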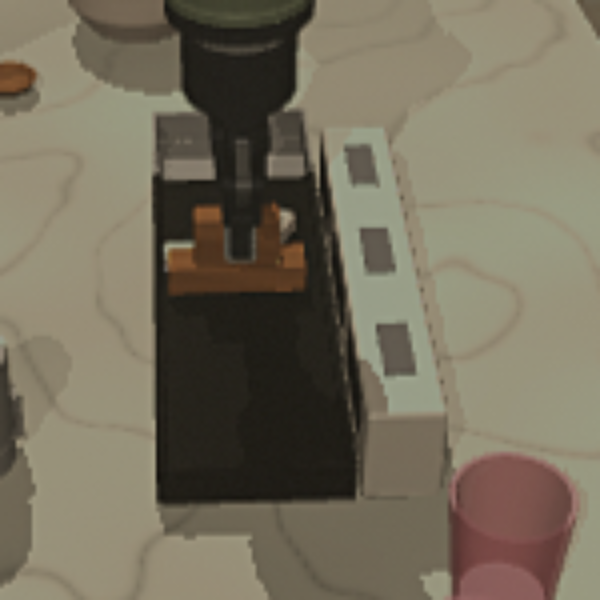

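Run:
```python
from m import *
c=grab("side")
for u,v,h in((170,293,.026),(303,290,.026),(157,498,.03),(357,498,.03),(155,180,.03),(362,495,.0),(413,413,.07),(443,412,.07),(322,130,.07),(387,128,.07)): 
    p=ray(c,270+u/4,150+v/4,h);print(u,v,p[:2].round(4),w2s(p).round(4))
I=cv2.cvtColor(c["img"],cv2.COLOR_RGB2GRAY)
print(I[223,300:360]); print(I[240,300:372])
```

```text
170 293 [0.5796 0.0297] [-0.0483  0.0144]
303 290 [0.6724 0.0214] [0.0449 0.0135]
157 498 [ 0.5522 -0.1736] [-0.0591 -0.1906]
357 498 [ 0.6713 -0.1881] [ 0.0608 -0.1953]
155 180 [0.5813 0.1655] [-0.0576  0.1498]
362 495 [ 0.6817 -0.1562] [ 0.0685 -0.1627]
413 413 [ 0.7088 -0.1613] [ 0.096  -0.1655]
443 412 [ 0.7268 -0.1626] [ 0.1141 -0.1654]
322 130 [0.7077 0.1569] [0.0691 0.1515]
387 128 [0.7564 0.1532] [0.118  0.1518]
[142 141 141 142 142 143 145 151  79  27  31  35  47  51  49  49  49  54
  52  52  50  38  39  40  41  40  33  33  32  31  33  32  30  31  31  22
  24  22  23  25  24  25  24  23  25  23  27  29  36  35  30  36  37  73
  22  20  63 161 158 155]
[144 144 145 143 140 138 136 135 114  20  35  31  37  36  36  34  34  34
  36  34  35  36  35  34  34  35  34  34  33  34  35  29  29  29  29  28
  29  29  29  30  31  30  29  30  29  34  35  34  36  35  34  34  34  30
  32  48  59  18  24  72 104 109 152 158 158 128  84  90  92  92  91  91]
```

```bash
python3 -m inch '[[-0.005,0.03,0,0,0,0,0],[-0.012,0.07,0,0,0,0,0],[-0.012,0.11,0,0,0,0,0],[-0.012,0.15,0,0,0,0,0],[-0.012,0.19,0,0,0,0,0],[-0.012,0.23,0,0,0,0,0],[-0.012,0.27,0,0,0,0,0],[-0.012,0.31,0,0,0,0,0],[-0.012,0.35,0,0,0,0,0],[-0.012,0.39,0,0,0,0,0],[-0.012,0.43,0,0,0,0,0],[-0.012,0.47,0,0,0,0,0],[-0.012,0.51,0,0,0,0,0],[-0.012,0.55,0,0,0,0,0],[-0.012,0.59,0,0,0,0,0],[-0.012,0.63,0,0,0,0,0],[-0.012,0.67,0,0,0,0,0],[-0.012,0.71,0,0,0,0,0],[-0.012,0.71,0,0,0,0,0],[-0.012,0.71,0,0,0,0,0]]'
python3 - <<'E'
from m import *
x,y=s2w(0,.168);d(x,y,.0722,175.36);c=grab("side");cv2.imwrite("pics/s3.png",cv2.resize(cv2.cvtColor(c["img"],4)[150:300,270:420],(600,600)))
E
```

```text
clock: 12.08
position: [0.6422, 0.1799, 0.0721]
tool_rot: [-3.141, 0.0, 3.062]
force: [0.1, 0.2, -0.6]
grip_width: 0.0192
finger_force: 52.5
shift [ 0.0101 -0.0056 -0.0006] turn [-0.0002  0.      0.0006] | at [0.6422 0.1799 0.0721] psi 175.41 w 0.0192 F [ 0.1  0.2 -0.6] t 12.07
```

View pics/s3.png

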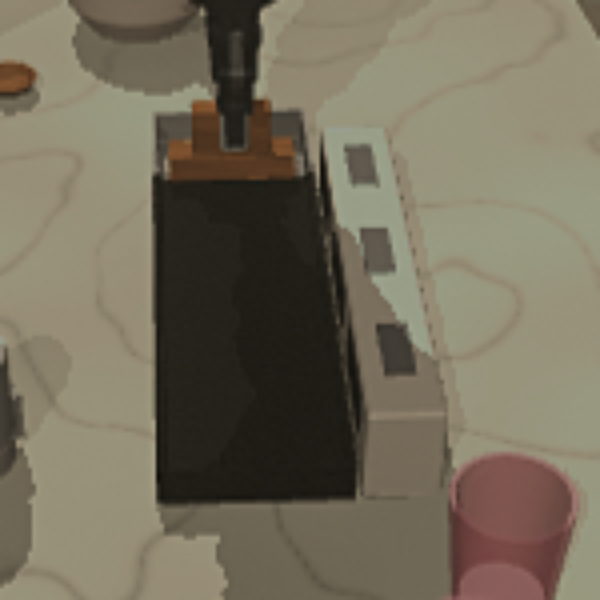

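Board is clear, foot at the tray edge. Push 10 mm more, then lift and check the tray.

```bash
python3 -m inch '[[0,0.03,0,0,0,0,0],[0,0.05,0,0,0,0,0],[0,0.05,0,0,0,0,0],[0,-0.02,0,0,0,0,0],[0,-0.02,-0.15,0,0,0,0],[0,-0.02,-0.4,0,0,0,0],[0,-0.1,-0.6,0,0,0,0],[0.3,-0.4,-0.6,0,0,0,0],[0.6,-0.7,-0.6,0,0,0,0],[0.9,-0.8,-0.6,0,0,0,0],[0.9,-0.8,-0.6,0,0,0,0]]'
python3 - <<'E'
from m import *
d(.412,.2366,.16,108.2)
c=grab("top");cv2.imwrite("pics/t4.png",cv2.resize(cv2.cvtColor(c["img"],4)[130:230,220:420],(800,400)))
P=cloud(c);I=c["img"].astype(int)
for b in blob(c,(I.min(2)>85)&(P[...,2]>.010)&(P[...,2]<.05)&(abs(P[...,1])<.4)&(P[...,0]>.5),.017,12): print("lump",b,w2s(b[2][0]))
E
```

```text
clock: 13.5
position: [0.4473, 0.0326, 0.1922]
tool_rot: [-3.141, -0.0, 3.06]
force: [-0.0, -0.1, -0.7]
grip_width: 0.0192
finger_force: 52.6
shift [0.2596 1.002  0.1605] turn [-4.000e-04  1.000e-04  7.456e-01] | at [0.4473 0.0326 0.1922] psi 175.3 w 0.0192 F [-0.  -0.1 -0.7] t 13.5
lump (array([366. ,  88.5]), np.int32(62), ((0.9033403992652893, -0.09320805966854095), (0.05030519887804985, 0.02110927551984787), 69.89828491210938)) [ 0.2844048  -0.08196519]
lump (array([420.7, 144.3]), np.int32(47), ((0.7311506271362305, -0.23530153930187225), (0.0511167086660862, 0.017132941633462906), 49.08030319213867)) [ 0.12427658 -0.23752491]
lump (array([459.3, 158.8]), np.int32(53), ((0.6869802474975586, -0.33662354946136475), (0.05019353702664375, 0.017373278737068176), 37.117305755615234)) [ 0.08844913 -0.34208861]
lump (array([254.5, 185.3]), np.int32(293), ((0.6510375142097473, 0.2160048484802246), (0.09476171433925629, 0.13740591704845428), 85.4811019897461)) [0.00791028 0.2058197 ]
lump (array([262.1, 167.4]), np.int32(58), ((0.6820248961448669, 0.20156054198741913), (0.01927189901471138, 0.019760815426707268), 87.56983184814453)) [0.03996477 0.19392999]
lump (array([261.6, 176.7]), np.int32(63), ((0.6556107997894287, 0.2044612169265747), (0.01901787519454956, 0.02239563874900341), 89.1121597290039)) [0.01340258 0.19468395]
```

View pics/t4.png

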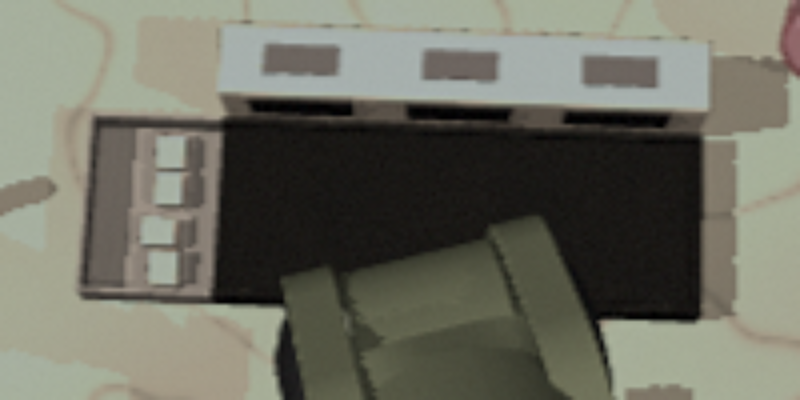

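All four lumps lie in the tray (crop column about 155–205). Putting the scraper down at (0.42, 0.22).

```bash
python3 -m inch '[[0.05,0.25,0.1,0,0,0,0],[0.06,0.5,0.2,0,0,0,0],[0.06,0.75,0.35,0,0,0,0],[0.06,0.9,0.55,0,0,0,0],[0.06,0.9,0.68,0,0,0,0],[0.06,0.9,0.72,0,0,0,0],[0.06,0.9,0.729,0,0,0,0],[0.06,0.9,0.729,0,0,0,0],[0.06,0.9,0.729,0,0,0,0]]'
python3 -c "
from h import *
d(.42,.22,.0465)"
```

```text
clock: 14.68
position: [0.4529, 0.2154, 0.0472]
tool_rot: [3.141, 0.001, 3.061]
force: [0.0, -0.5, -1.5]
grip_width: 0.0187
finger_force: 52.5
shift [0.1658 0.01   0.0031] turn [0.0005 0.0007 0.    ] | at [0.4529 0.2154 0.0472] psi 175.39 w 0.0187 F [ 0.  -0.5 -1.5] t 14.68
```

```bash
python3 -m inch '[[0,0,0.004,0,0,0,0],[0,0,0.004,0,0,0,0],[0,0,0.004,0,0,0,0.3],[0,0,0.004,0,0,0,1],[0,0,0.004,0,0,0,1],[0,0,0.004,0,0,0,1],[0,0,0.004,0,0,0,1],[0,0,-0.1,0,0,0,1],[0,0,-0.3,0,0,0,1],[0,0,-0.6,0,0,0,1],[0,-0.3,-0.7,0,0,0.08,1],[0,-0.5,-0.7,0,0,0.16,1],[0,-0.5,-0.7,0,0,0.24,1],[0,-0.5,-0.7,0,0,0.24,1]]'
cat > cans.py <<'E'
from m import *
def cans(show=None):
    c=grab("top");P=cloud(c);hsv=cv2.cvtColor(c["img"],cv2.COLOR_RGB2HSV);I=c["img"].astype(int);X,Y,Z=np.moveaxis(P,-1,0)
    wood=(hsv[...,1]>120)&(hsv[...,0]<20)&(X>.25)&(X<.9)&(abs(Y)<.6)
    out=[]
    for ce,n,r in blob(c,wood&(Z>.085)&(Z<.16),.107,120,400):
        u,v=ce.astype(int); zt=np.median(Z[v-2:v+3,u-2:u+3]); b=zt>.118
        # knob-top pixels, cast on their own height
        m=wood&(np.hypot(X-P[v,u,0],Y-P[v,u,1])<.03)&(Z>zt-.005)
        k=np.mean([ray(c,a,b_,zt)[:2] for b_,a in zip(*np.nonzero(m))],0)
        sh=.085+(.024 if b else 0)
        rr=np.hypot(X-k[0],Y-k[1]); m=(Z>sh-.012)&(Z<sh+.006)&(rr<.04)
        br=I.sum(2)-8*(I[...,0]-I[...,2]); hi=np.percentile(br[m],90); w=m&(br>(hi+np.median(br[m]))/2)
        q=np.array([ray(c,a,b_,sh)[:2] for b_,a in zip(*np.nonzero(w))])
        dq=q-k;ok=np.hypot(*dq.T)>.02; dq=dq[ok]
        ww=br[w][ok]; a=np.degrees(np.arctan2(*np.median(dq,0)[::-1]))
        out.append((k,zt,a)); print("can",ce,"xy",k.round(4),"top",zt.round(4),"tag yaw",round(a,1),"n",len(dq),"std",dq.std(0).round(4),"st",w2s(k).round(4))
    return c,out
E
python3 -c "
from cans import *
d(.4,-.1,.2,90);cans()"
```

```text
clock: 16.42
position: [0.4444, 0.1157, 0.1864]
tool_rot: [3.141, 0.0, 2.685]
force: [0.3, -0.2, -0.5]
grip_width: 0.0853
finger_force: 0.0
shift [-0.2762 -1.0659 -0.0679] turn [1.000e-04 1.000e-04 7.093e-01] | at [0.4444 0.1157 0.1864] psi 153.84 w 0.0853 F [ 0.3 -0.2 -0.5] t 16.43
can [506.3 212.4] xy [ 0.5184 -0.414 ] top 0.1085 tag yaw 23.4 n 59 std [0.019  0.0149] st [-0.0733 -0.4329]
can [378.7 251.7] xy [ 0.4341 -0.0895] top 0.1089 tag yaw 168.5 n 54 std [0.0081 0.0139] st [-0.1836 -0.1162]
can [428.4 273.8] xy [ 0.3755 -0.2062] top 0.1101 tag yaw 159.7 n 28 std [0.0106 0.0043] st [-0.2326 -0.2372]
```

Can C has been knocked to (506,212). The tag detection isn't reliable, so I'll look closer.

Run:
```python
from cans import *
c,o=cans();im=cv2.cvtColor(c["img"],4)
cv2.imwrite("pics/z5.png",np.hstack([cv2.resize(im[v-20:v+20,u-20:u+20],(266,266),interpolation=0) for u,v in((378,252),(428,274),(503,214))]))
hsv=cv2.cvtColor(c["img"],cv2.COLOR_RGB2HSV)
for u,v in((378,252),(428,274),(503,214)): print(hsv[v-14:v+15:2,u-14:u+15:2,1]);print(hsv[v-14:v+15:2,u-14:u+15:2,2])
```

```text
can [506.2 212.4] xy [ 0.5181 -0.4137] top 0.1085 tag yaw 19.7 n 61 std [0.0189 0.0151] st [-0.0737 -0.4326]
can [378.6 251.6] xy [ 0.4341 -0.0894] top 0.1085 tag yaw 168.8 n 52 std [0.0043 0.014 ] st [-0.1836 -0.1161]
can [428.4 273.8] xy [ 0.3753 -0.206 ] top 0.109 tag yaw 157.6 n 26 std [0.0033 0.0044] st [-0.2328 -0.2372]
[[ 41  38  43  47  48  31  33  47  48  47  48  46  44  44  45]
 [ 45  44  44  50  50  51  38  38  38  48  47  48  48  46  44]
 [ 42  47  40  51  51  54  44  54  54  28  33  46  45  45  45]
 [ 44  31  33  34  51 111 161 164 162 156  96  32  45  48  47]
 [ 42  39  35  27 146 161 158 162 153 158 161  91  33  46  47]
 [ 43  43  30  83 164 159 158 157 162 159 155 158  45  44  45]
 [ 40  29  30 113 154 153 158 158 157 159 154 161  55  36  47]
 [ 35  35  30 137 155 160 158 154 157 160 157 157  57  38  44]
 [ 38  42  30  98 154 159 161 156 155 161 155 157  56  36  46]
 [ 39  36  33  49 164 157 156 156 154 155 153 167  31  42  44]
 [ 36  39  36  29  70 163 157 160 156 159 165  64  29  42  44]
 [ 44  38  38  33  35  39 157 163 163 143  37  32  37  46  42]
 [ 47  38  36  3
[... 4203 characters left out ...]
5 129]
 [ 72 121 157 180 152 118  92 145 148 141 145 146 137 113 129]
 [ 64  92 129 160 117 117 126 147 143 142 149 139 145 116 126]
 [ 45  33 126 141 111 113 112 149 143 145 148 135 147 114 122]
 [ 37  39  85 132 109 119  76 149 145 147 138 146 137 114 122]
 [ 41  40  57  89  91 123 106 112 149 148 136 147 126 105 121]
 [ 39  42  36 101  89  84 139 131  73 106 122 100  99 104 127]
 [ 42  45  43  46 107 105  85 103 145 144 144 127 100 100 129]
 [ 45  43  44  42  50 104 109 102 138 148 147 155 149 129 129]
 [ 41  44  41  42  43  50  68 106 105 114 127 126 125 127 130]
 [ 52  48  43  48  47  49  47  45  85 124 126 129 127 127 128]
 [ 56  48  51  60  49  78 123 131 129 129 126 129 127 128 130]]
```

View pics/z5.png

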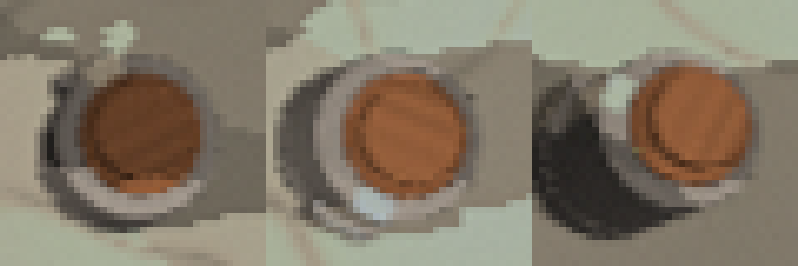

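Run:
```python
from h import *
c=grab("top")
for n,u,v,k in(("A",373.7,242,(.4341,-.0894)),("B",424.1,284.5,(.3753,-.206)),("C",495.5,207.8,(.5181,-.4137))):
    q=ray(c,u,v,.086)[:2]-k;print(n,q,np.hypot(*q),np.degrees(np.arctan2(q[1],q[0])))
d(.3753,-.206,.2,90)
```

```text
A [0.02497883 0.00833854] 0.026333879043231444 18.46025742447782
B [-0.02505637  0.00867203] 0.026514634441492355 160.9092327246171
C [0.01424217 0.01963249] 0.0242543627601506 54.041408738848396
shift [-0.3952 -1.5998 -0.069 ] turn [-1.000e-04 -1.000e-04  7.115e-01] | at [0.4443 0.1163 0.1862] psi 154.03 w 0.0855 F [-1.  -0.1  0.3] t 16.57
```

```bash
python3 -m inch '[[-0.05,-0.25,0,0,0,-0.04,1],[-0.1,-0.5,0,0,0,-0.077,1],[-0.15,-0.75,0,0,0,-0.077,1],[-0.2,-0.95,0,0,0,-0.077,1],[-0.2,-0.95,0,0,0,-0.077,1]]'
python3 -c "
from h import *
d(.3753,-.206,.16,161)"
```

```text
clock: 17.2
position: [0.3959, -0.0745, 0.1863]
tool_rot: [-3.141, -0.0, 2.804]
force: [0.7, 1.0, -0.1]
grip_width: 0.0856
finger_force: 0.0
shift [-0.1207 -0.6544  0.1319] turn [-0.0004 -0.0001 -0.0038] | at [ 0.3959 -0.0745  0.1863] psi 160.66 w 0.0856 F [ 0.7  1.  -0.1] t 17.2
```

```bash
python3 -m inch '[[-0.05,-0.25,0.06,0,0,0,1],[-0.09,-0.5,0.13,0,0,0,1],[-0.12,-0.62,0.13,0,0,0,1],[-0.12,-0.62,0.13,0,0,0,1],[-0.12,-0.62,0.13,0,0,0,1],[-0.12,-0.62,0.13,0,0,0,1],[-0.12,-0.62,0.13,0,0,0,1]]'
python3 -c "
from h import *
d(.3753,-.206,.064,161);d(.3753,-.206,.064,161)"
```

```text
clock: 18.08
position: [0.3786, -0.1967, 0.1604]
tool_rot: [3.141, 0.0, 2.807]
force: [0.6, 0.5, 0.5]
grip_width: 0.0857
finger_force: 0.0
shift [ 2.000e-04 -4.950e-02  4.818e-01] turn [ 0.0001  0.0001 -0.0017] | at [ 0.3786 -0.1967  0.1604] psi 160.84 w 0.0857 F [0.6 0.5 0.5] t 18.07
shift [ 2.000e-04 -4.950e-02  4.818e-01] turn [ 0.0001  0.0001 -0.0017] | at [ 0.3786 -0.1967  0.1604] psi 160.84 w 0.0857 F [0.6 0.5 0.5] t 18.07
```

```bash
python3 -m inch '[[0,-0.049,0.05,0,0,0,1],[0,-0.049,0.05,0,0,0,1],[0,-0.049,0.2,0,0,0,1],[0,-0.049,0.35,0,0,0,1],[0,-0.049,0.482,0,0,0,1],[0,-0.049,0.482,0,0,0,1],[0,-0.049,0.482,0,0,0,1],[0,-0.049,0.482,0,0,0,1]]'
python3 -c "
from h import *
d(.3753,-.206,.064,161)"
```

```text
clock: 19.08
position: [0.3755, -0.2068, 0.0649]
tool_rot: [-3.142, 0.002, 2.806]
force: [-0.0, -0.5, -0.2]
grip_width: 0.0854
finger_force: 0.0
shift [0.0025 0.0035 0.0043] turn [-0.      0.001  -0.0028] | at [ 0.3755 -0.2068  0.0649] psi 160.75 w 0.0854 F [-0.  -0.5 -0.2] t 19.07
```

```bash
python3 -m inch '[[0,0,0.005,0,0,0,0.5],[0,0,0.005,0,0,0,0.5],[0,0,0.005,0,0,0,0.5],[0,0,0.005,0,0,0,0.5],[0,0,0.005,0,0,0,0.5],[0,0,0.005,0,0,0,0.5],[0,0,-0.1,0,0,0,0.5],[0,0,-0.3,0,0,0,0.5],[0,0,-0.5,0,0,0,0.5],[0,0,-0.5,0,0,0,0.5],[0,0,-0.5,0,0,0,0.5]]' 60
python3 -c "
from h import *
x,y=s2w(0,-.105);d(x,y,.165,-4.6);d(x,y,.165,72)"
```

```text
clock: 20.45
position: [0.3747, -0.2063, 0.1633]
tool_rot: [3.141, -0.001, 2.806]
force: [-0.2, -0.7, -6.3]
grip_width: 0.0606
finger_force: 68.3
shift [-0.9623  0.9348 -0.009 ] turn [-6.0000e-04 -2.0000e-04  1.8375e+00] | at [ 0.3747 -0.2063  0.1633] psi 160.77 w 0.0606 F [-0.2 -0.7 -6.3] t 20.45
shift [-0.9623  0.9348 -0.009 ] turn [-3.000e-04 -4.000e-04  9.864e-01] | at [ 0.3747 -0.2063  0.1633] psi 160.77 w 0.0606 F [-0.2 -0.7 -6.3] t 20.45
```

```bash
python3 -m inch '[[0,0,-0.1,0,0,0.1,0.5],[-0.1,0.1,-0.1,0,0,0.2,0.5],[-0.2,0.2,-0.1,0,0,0.3,0.5],[-0.3,0.3,-0.1,0,0,0.4,0.5],[-0.4,0.4,-0.1,0,0,0.5,0.5],[-0.5,0.5,-0.1,0,0,0.6,0.5],[-0.6,0.6,-0.1,0,0,0.7,0.5],[-0.75,0.75,-0.1,0,0,0.8,0.5],[-0.9,0.9,-0.1,0,0,0.9,0.5],[-0.96,0.93,-0.1,0,0,0.98,0.5],[-0.96,0.93,-0.1,0,0,0.98,0.5],[-0.96,0.93,-0.1,0,0,0.98,0.5]]'
python3 -c "
from h import *
x,y=s2w(0,-.105);d(x,y,.165,-4.6)"
```

```text
clock: 21.95
position: [0.6165, -0.0948, 0.1828]
tool_rot: [-3.14, 0.001, 1.268]
force: [-0.6, -0.3, -4.6]
grip_width: 0.0609
finger_force: 67.8
shift [0.0103 0.0048 0.0889] turn [-6.000e-04  1.300e-03  8.585e-01] | at [ 0.6165 -0.0948  0.1828] psi 72.66 w 0.0609 F [-0.6 -0.3 -4.6] t 21.95
```

```bash
python3 -m inch '[[0.01,0.005,0,0,0,0.1,0.5],[0.01,0.005,0,0,0,0.2,0.5],[0.01,0.005,0,0,0,0.3,0.5],[0.01,0.005,0,0,0,0.4,0.5],[0.01,0.005,0,0,0,0.5,0.5],[0.01,0.005,0,0,0,0.6,0.5],[0.01,0.005,0,0,0,0.7,0.5],[0.01,0.005,0,0,0,0.8,0.5],[0.01,0.005,0,0,0,0.86,0.5],[0.01,0.005,0,0,0,0.86,0.5],[0.01,0.005,0.15,0,0,0.86,0.5],[0.01,0.005,0.3,0,0,0.86,0.5],[0.01,0.005,0.4,0,0,0.86,0.5],[0.01,0.005,0.4,0,0,0.86,0.5]]'
python3 -c "
from h import *
x,y=s2w(0,-.105);d(x,y,.089,-4.6)"
```

```text
clock: 23.7
position: [0.6185, -0.0928, 0.103]
tool_rot: [-3.142, 0.002, -0.084]
force: [0.1, 0.3, -4.5]
grip_width: 0.0602
finger_force: 67.9
shift [-0.0021  0.0018  0.07  ] turn [-0.0001  0.0012 -0.0021] | at [ 0.6185 -0.0928  0.103 ] psi -4.79 w 0.0602 F [ 0.1  0.3 -4.5] t 23.7
```

```bash
python3 -m inch '[[0,0,0.04,0,0,0,0.5],[0,0,0.065,0,0,0,0.5],[0,0,0.07,0,0,0,0.5],[0,0,0.07,0,0,0,0.5],[0,0,0.07,0,0,0,0.8],[0,0,0.07,0,0,0,1],[0,0,0.07,0,0,0,1],[0,0,0.07,0,0,0,1],[0,0,-0.05,0,0,0,1],[0,0,-0.25,0,0,0,1],[0,0,-0.5,0,0,0,1],[0,0,-0.5,0,0,0,0],[0,0,-0.5,0,0,0,0],[0,0,-0.5,0,0,0,0],[0,0,-0.5,0,0,0,0],[0,0,-0.5,0,0,0,0],[0,0,-0.5,0,0,0,0],[0,0,-0.5,0,0,0,0]]' 20
python3 -c "
from h import *
x,y=s2w(0,-.105);d(x,y,.150,-4.6)
c=grab('side');cv2.imwrite('pics/s6.png',cv2.resize(cv2.cvtColor(c['img'],4)[150:350,220:420],(600,600)))"
```

```text
clock: 25.95
position: [0.6192, -0.0927, 0.2038]
tool_rot: [3.142, 0.0, -0.085]
force: [-0.4, -0.3, 0.2]
grip_width: 0.0002
finger_force: 0.0
shift [-0.0056  0.0026  0.2692] turn [ 0.0001  0.     -0.0027] | at [ 0.6192 -0.0927  0.2038] psi -4.85 w 0.0002 F [-0.4 -0.3  0.2] t 25.95
```

View pics/s6.png

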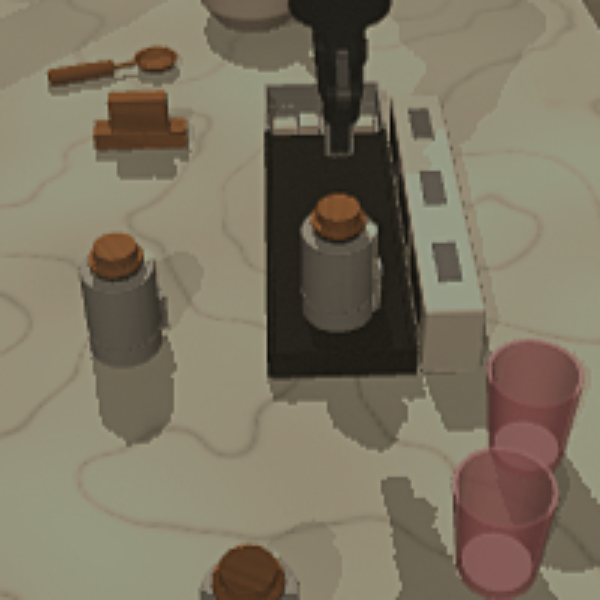

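Canister B stands on the board, tag towards the scanner, and the scraper rests on the marble. Press B's lid.

```bash
python3 -m inch '[[-0.005,0.002,0.1,0,0,0,0],[-0.005,0.002,0.22,0,0,0,0],[-0.005,0.002,0.26,0,0,0,0],[-0.005,0.002,0.28,0,0,0,0],[-0.005,0.002,0.295,0,0,0,0],[-0.005,0.002,0.31,0,0,0,0],[-0.005,0.002,0.315,0,0,0,0],[-0.005,0.002,0.315,0,0,0,0],[-0.005,0.002,0.315,0,0,0,0]]'
python3 -c "
from h import *
print(bot.observe()['force'])"
```

```text
clock: 27.12
position: [0.6184, -0.0933, 0.1422]
tool_rot: [-3.141, -0.001, -0.085]
force: [-4.8, 1.4, 14.9]
grip_width: 0.0001
finger_force: 7.5
[-4.76731055  1.36573212 14.858057  ]
```

```bash
python3 -m inch '[[0,0,-0.1,0,0,0,0],[0,0,-0.2,0,0,0,0.5],[-0.2,0.2,-0.25,0,0,0,1],[-0.4,0.5,-0.25,0,0,0,1],[-0.6,0.7,-0.25,0,0,0,1],[-0.6,0.7,-0.25,0,0,0,1],[-0.6,0.7,-0.25,0,0,0,1],[-0.6,0.7,-0.25,0,0,0,1]]'
python3 -c "
from cans import *
d(.4341,-.0894,.16,18.5)
c,o=cans();cv2.imwrite('pics/t7.png',cv2.resize(cv2.cvtColor(c['img'],4)[130:290,350:530],(675,600),interpolation=0))"
```

```text
clock: 28.12
position: [0.4878, -0.2216, 0.1912]
tool_rot: [-3.142, -0.001, -0.083]
force: [0.5, -0.4, 1.4]
grip_width: 0.0852
finger_force: 0.0
shift [-0.3222 -0.6364  0.1558] turn [ 0.     -0.0004 -0.2583] | at [ 0.4878 -0.2216  0.1912] psi -4.75 w 0.0852 F [ 0.5 -0.4  1.4] t 28.12
can [376.1 177.6] xy [ 0.617  -0.0937] top 0.1257 tag yaw 159.0 n 100 std [0.0224 0.0148] st [-0.001  -0.1056]
```

View pics/t7.png

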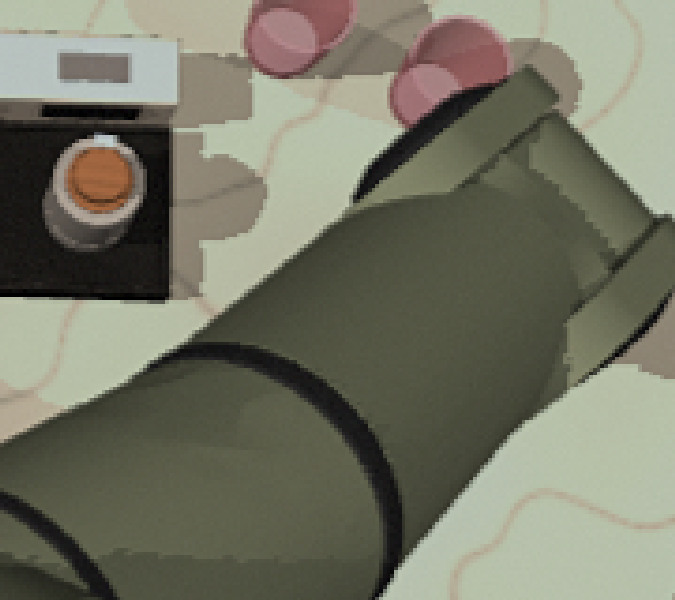

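B is placed well: white patch straight up towards the scanner at (104,140), knob height 0.125. On to A.

```bash
python3 -m inch '[[-0.08,-0.2,0,0,0,-0.08,1],[-0.16,-0.4,0.1,0,0,-0.16,1],[-0.25,-0.55,0.155,0,0,-0.25,1],[-0.32,-0.62,0.155,0,0,-0.258,1],[-0.32,-0.635,0.155,0,0,-0.258,1],[-0.32,-0.635,0.155,0,0,-0.258,1],[-0.32,-0.635,0.155,0,0,-0.258,1],[-0.32,-0.635,0.155,0,0,-0.258,1],[-0.32,-0.635,0.155,0,0,-0.258,1]]'
python3 -c "
from cans import *
d(.4341,-.0894,.064,18.5)
c=grab('side');cv2.imwrite('pics/s8.png',cv2.resize(cv2.cvtColor(c['img'],4)[180:300,200:350],(600,480)))"
```

```text
clock: 29.3
position: [0.4338, -0.0907, 0.1599]
tool_rot: [3.141, 0.0, 0.32]
force: [-0.1, -0.5, 0.1]
grip_width: 0.0851
finger_force: 0.0
shift [ 0.0036 -0.0058  0.4794] turn [ 0.0001  0.     -0.0017] | at [ 0.4338 -0.0907  0.1599] psi 18.35 w 0.0851 F [-0.1 -0.5  0.1] t 29.3
```

View pics/s8.png

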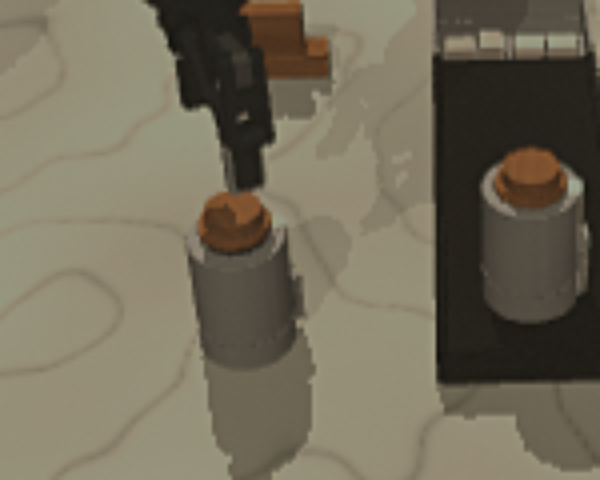

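Gripper is straight over A (235,220) and A hasn't moved. Descend and grip.

```bash
python3 -m inch '[[0.003,-0.005,0.05,0,0,0,1],[0.003,-0.005,0.2,0,0,0,1],[0.003,-0.005,0.35,0,0,0,1],[0.003,-0.005,0.48,0,0,0,1],[0.003,-0.005,0.48,0,0,0,1],[0.003,-0.005,0.48,0,0,0,1],[0.003,-0.005,0.48,0,0,0,1],[0.003,-0.005,0.48,0,0,0,0.5],[0.003,-0.005,0.48,0,0,0,0.5],[0.003,-0.005,0.48,0,0,0,0.5],[0.003,-0.005,0.48,0,0,0,0.5],[0.003,-0.005,0.48,0,0,0,0.5],[0.003,-0.005,0.48,0,0,0,0.5]]' 60
python3 -c "
from h import *
x,y=s2w(0,.105);d(x,y,.18,-4.6)"
```

```text
clock: 30.98
position: [0.4344, -0.0894, 0.0644]
tool_rot: [3.141, -0.001, 0.321]
force: [-0.4, -0.5, 11.3]
grip_width: 0.0607
finger_force: 62.2
shift [ 1.2766 -0.6589 -0.5767] turn [ 1.000e-04 -7.000e-04  2.553e-01] | at [ 0.4344 -0.0894  0.0644] psi 18.38 w 0.0607 F [-0.4 -0.5 11.3] t 30.98
```

```bash
python3 -m inch '[[0,0,-0.1,0,0,0,0.5],[0,0,-0.3,0,0,0,0.5],[0,0,-0.5,0,0,0,0.5],[0,0,-0.6,0,0,0,0.5],[0.1,-0.2,-0.6,0,0,0.06,0.5],[0.3,-0.4,-0.6,0,0,0.12,0.5],[0.5,-0.6,-0.6,0,0,0.18,0.5],[0.7,-0.65,-0.6,0,0,0.255,0.5],[0.9,-0.65,-0.6,0,0,0.255,0.5],[1,-0.655,-0.6,0,0,0.255,0.5],[1,-0.655,-0.6,0,0,0.255,0.5],[1,-0.655,-0.6,0,0,0.255,0.5]]'
python3 -c "
from h import *
x,y=s2w(0,.105);d(x,y,.0885,-4.6)"
```

```text
clock: 32.48
position: [0.5817, 0.0978, 0.1837]
tool_rot: [3.141, 0.001, -0.08]
force: [-1.1, -0.0, -5.2]
grip_width: 0.0603
finger_force: 68.2
shift [ 0.2588 -0.1129  0.4757] turn [0.0001 0.0006 0.    ] | at [0.5817 0.0978 0.1837] psi -4.6 w 0.0603 F [-1.1 -0.  -5.2] t 32.48
```

```bash
python3 -m inch '[[0.1,-0.06,0,0,0,0,0.5],[0.2,-0.112,0,0,0,0,0.5],[0.257,-0.112,0,0,0,0,0.5],[0.257,-0.112,0.1,0,0,0,0.5],[0.257,-0.112,0.25,0,0,0,0.5],[0.257,-0.112,0.38,0,0,0,0.5],[0.257,-0.112,0.44,0,0,0,0.5],[0.257,-0.112,0.465,0,0,0,0.5],[0.257,-0.112,0.475,0,0,0,0.5],[0.257,-0.112,0.475,0,0,0,0.5],[0.257,-0.112,0.475,0,0,0,0.5]]'
python3 -c "
from h import *
x,y=s2w(0,.105);d(x,y,.0885,-4.6)"
```

```text
clock: 33.85
position: [0.6357, 0.1164, 0.0894]
tool_rot: [-3.141, -0.001, -0.08]
force: [-0.5, 0.1, -5.4]
grip_width: 0.0608
finger_force: 68.3
shift [-0.0035  0.0014  0.0046] turn [-0.0002 -0.0004  0.0003] | at [0.6357 0.1164 0.0894] psi -4.57 w 0.0608 F [-0.5  0.1 -5.4] t 33.85
```

```bash
python3 -m inch '[[0,0,0.006,0,0,0,0.5],[0,0,0.006,0,0,0,0.5],[0,0,0.006,0,0,0,0.8],[0,0,0.006,0,0,0,1],[0,0,0.006,0,0,0,1],[0,0,0.006,0,0,0,1],[0,0,-0.1,0,0,0,1],[0,0,-0.3,0,0,0,1],[0,0,-0.55,0,0,0,1],[0,0,-0.55,0,0,0,0],[0,0,-0.55,0,0,0,0],[0,0,-0.55,0,0,0,0],[0,0,-0.55,0,0,0,0],[0,0,-0.55,0,0,0,0],[0,0,-0.55,0,0,0,0],[0,0,-0.55,0,0,0,0]]' 20
python3 -c "
from h import *
x,y=s2w(0,.105);d(x,y,.142,-4.6)"
```

```text
clock: 35.85
position: [0.6355, 0.1163, 0.1989]
tool_rot: [3.141, 0.0, -0.08]
force: [-0.2, -0.2, 0.7]
grip_width: 0.0001
finger_force: 0.0
shift [-0.0024  0.0007  0.2843] turn [0.0001 0.     0.0002] | at [0.6355 0.1163 0.1989] psi -4.58 w 0.0001 F [-0.2 -0.2  0.7] t 35.85
```

```bash
python3 -m inch '[[-0.002,0,0.1,0,0,0,0],[-0.002,0,0.2,0,0,0,0],[-0.002,0,0.235,0,0,0,0],[-0.002,0,0.255,0,0,0,0],[-0.002,0,0.27,0,0,0,0],[-0.002,0,0.285,0,0,0,0],[-0.002,0,0.29,0,0,0,0],[-0.002,0,0.29,0,0,0,0],[-0.002,0,0.29,0,0,0,0]]'
```

```text
clock: 36.98
position: [0.6354, 0.1162, 0.1422]
tool_rot: [-3.141, -0.001, -0.08]
force: [-6.0, -0.5, 16.2]
grip_width: -0.0004
finger_force: 7.9
```

Lid home. Lift, back off, and look at the scene before fetching C.

```bash
python3 -m inch '[[0,0,-0.1,0,0,0,0],[0,0,-0.3,0,0,0,0.5],[-0.2,0.1,-0.3,0,0,0,1],[-0.4,0.3,-0.3,0,0,0,1],[-0.6,0.5,-0.3,0,0,0,1],[-0.8,0.7,-0.3,0,0,0,1],[-0.9,0.8,-0.3,0,0,0,1],[-0.9,0.8,-0.3,0,0,0,1],[-0.9,0.8,-0.3,0,0,0,1]]'
python3 -c "
from cans import *
c,o=cans();im=cv2.cvtColor(c['img'],4)
cv2.imwrite('pics/t9.png',np.hstack([cv2.resize(im[130:220,230:410],(600,300)),cv2.resize(im[192:232,485:525],(300,300),interpolation=0)])[:, :].copy() if 0 else cv2.resize(np.hstack([cv2.resize(im[130:220,230:410],(500,250)),cv2.resize(im[192:232,485:525],(250,250),interpolation=0)]),None,fx=1,fy=1))
d(.518,-.4137,.17,54)"
```

```text
clock: 38.1
position: [0.4438, -0.0284, 0.2015]
tool_rot: [-3.141, -0.001, -0.08]
force: [0.6, 0.8, -0.3]
grip_width: 0.0853
finger_force: 0.0
can [292.3 174.1] xy [0.6353 0.1155] top 0.1246 tag yaw 165.1 n 99 std [0.0223 0.015 ] st [0.0003 0.1043]
can [376.1 177.6] xy [ 0.6167 -0.0933] top 0.126 tag yaw -33.0 n 83 std [0.0229 0.0147] st [-0.0013 -0.1053]
can [506.2 212.4] xy [ 0.5181 -0.4139] top 0.1083 tag yaw 176.1 n 73 std [0.0235 0.0132] st [-0.0737 -0.4328]
shift [0.5218 1.8917 0.1566] turn [ 2.000e-04 -6.000e-04 -6.503e-01] | at [ 0.4438 -0.0283  0.2013] psi -4.53 w 0.0854 F [ 1.4  0.2 -0.3] t 38.15
```

View pics/t9.png

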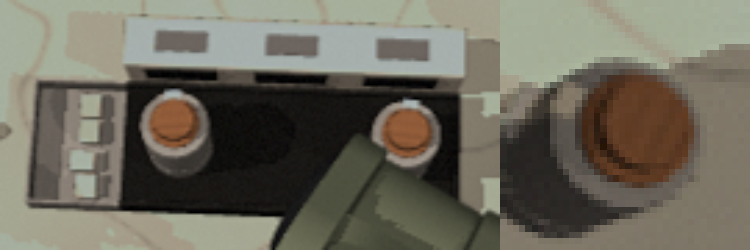

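A and B are both correct, with patches facing the scanner, and C's patch is at about (495.7,207.7), so its yaw is 54°. Going to C.

```bash
python3 -m inch '[[0.08,0.25,0,0,0,-0.08,1],[0.16,0.5,0,0,0,-0.16,1],[0.24,0.75,0,0,0,-0.24,1],[0.3,0.98,0,0,0,-0.32,1],[0.3,0.98,0,0,0,-0.4,1],[0.3,0.98,0,0,0,-0.4,1]]'
python3 -c "
from cans import *
d(.518,-.4137,.17,54)"
```

```text
clock: 38.9
position: [0.4874, -0.2292, 0.2008]
tool_rot: [-3.141, 0.0, 0.548]
force: [-0.3, 0.4, -0.0]
grip_width: 0.0851
finger_force: 0.0
shift [-0.3499  0.8674  0.1537] turn [-1.000e-04  0.000e+00 -2.514e-01] | at [ 0.4874 -0.2292  0.2008] psi 31.37 w 0.0851 F [-0.3  0.4 -0. ] t 38.9
```

```bash
python3 -m inch '[[-0.1,0.25,0,0,0,-0.08,1],[-0.2,0.5,0,0,0,-0.16,1],[-0.3,0.75,0.1,0,0,-0.24,1],[-0.348,0.866,0.15,0,0,-0.25,1],[-0.348,0.866,0.15,0,0,-0.25,1],[-0.348,0.866,0.15,0,0,-0.25,1],[-0.348,0.866,0.15,0,0,-0.25,1],[-0.348,0.866,0.15,0,0,-0.25,1],[-0.348,0.866,0.15,0,0,-0.25,1]]'
python3 -c "
from cans import *
d(.518,-.4137,.064,54)"
```

```text
clock: 40.02
position: [0.5182, -0.4127, 0.1712]
tool_rot: [3.141, -0.0, 0.941]
force: [-0.0, 0.8, -0.2]
grip_width: 0.0853
finger_force: 0.0
shift [-0.005   0.002   0.5358] turn [ 0.0002 -0.0001 -0.0007] | at [ 0.5182 -0.4127  0.1712] psi 53.94 w 0.0853 F [-0.   0.8 -0.2] t 40.02
```

```bash
python3 -m inch '[[-0.004,0.002,0.1,0,0,0,1],[-0.004,0.002,0.25,0,0,0,1],[-0.004,0.002,0.4,0,0,0,1],[-0.004,0.002,0.535,0,0,0,1],[-0.004,0.002,0.535,0,0,0,1],[-0.004,0.002,0.535,0,0,0,1],[-0.004,0.002,0.535,0,0,0,1],[-0.004,0.002,0.535,0,0,0,0.5],[-0.004,0.002,0.535,0,0,0,0.5],[-0.004,0.002,0.535,0,0,0,0.5],[-0.004,0.002,0.535,0,0,0,0.5],[-0.004,0.002,0.535,0,0,0,0.5],[-0.004,0.002,0.535,0,0,0,0.5],[-0.004,0.002,0.4,0,0,0,0.5],[-0.004,0.002,0.2,0,0,0,0.5],[-0.004,0.002,-0.08,0,0,0,0.5],[-0.004,0.002,-0.08,0,0,0,0.5],[-0.004,0.002,-0.08,0,0,0,0.5]]' 60
python3 -c "
from h import *
x,y=s2w(0,0);d(x-.1,y-.06,.187,-4.6)"
```

```text
clock: 42.28
position: [0.5177, -0.4133, 0.1862]
tool_rot: [-3.141, -0.0, 0.942]
force: [0.3, 0.1, -5.0]
grip_width: 0.0608
finger_force: 67.7
shift [ 1.5005 -1.038  -0.0024] turn [-7.000e-04  1.000e-04  6.505e-01] | at [ 0.5177 -0.4133  0.1862] psi 53.94 w 0.0608 F [ 0.3  0.1 -5. ] t 42.27
```

```bash
python3 -m inch '[[0,0,-0.17,0,0,0.06,0.5],[0.1,-0.04,-0.2,0,0,0.12,0.5],[0.25,-0.1,-0.2,0,0,0.2,0.5],[0.4,-0.16,-0.2,0,0,0.28,0.5],[0.55,-0.22,-0.2,0,0,0.36,0.5],[0.7,-0.28,-0.2,0,0,0.44,0.5],[0.85,-0.34,-0.2,0,0,0.52,0.5],[1,-0.4,-0.2,0,0,0.6,0.5],[1,-0.4,-0.2,0,0,0.65,0.5],[1,-0.4,-0.2,0,0,0.65,0.5],[1,-0.4,-0.2,0,0,0.65,0.5]]'
python3 -c "
from h import *
x,y=s2w(0,0);d(x,y,.0885,-4.6)"
```

```text
clock: 43.65
position: [0.5705, -0.2055, 0.2262]
tool_rot: [3.141, 0.001, -0.079]
force: [0.2, -0.5, -4.1]
grip_width: 0.0605
finger_force: 67.6
shift [ 0.1945 -1.104   0.6882] turn [0.0001 0.0007 0.001 ] | at [ 0.5705 -0.2055  0.2262] psi -4.51 w 0.0605 F [ 0.2 -0.5 -4.1] t 43.65
```

```bash
python3 -m inch '[[0.05,-0.2,0,0,0,0,0.5],[0.1,-0.4,0,0,0,0,0.5],[0.15,-0.6,0,0,0,0,0.5],[0.192,-0.8,0,0,0,0,0.5],[0.192,-1,0,0,0,0,0.5],[0.192,-1,0,0,0,0,0.5],[0.192,-1,0,0,0,0,0.5],[0.192,-1,0,0,0,0,0.5],[0.192,-1,0,0,0,0,0.5]]'
python3 -c "
from h import *
x,y=s2w(0,0);d(x,y,.0885,-4.6)"
```

```text
clock: 44.78
position: [0.6251, -0.0098, 0.227]
tool_rot: [3.142, -0.0, -0.081]
force: [1.0, 0.6, -4.2]
grip_width: 0.0607
finger_force: 68.0
shift [-0.0019 -0.1068  0.6925] turn [ 0.     -0.0001 -0.0005] | at [ 0.6251 -0.0098  0.227 ] psi -4.64 w 0.0607 F [ 1.   0.6 -4.2] t 44.77
```

```bash
python3 -m inch '[[-0.002,-0.06,0,0,0,0,0.5],[-0.002,-0.105,0,0,0,0,0.5],[-0.002,-0.105,0,0,0,0,0.5],[-0.002,-0.105,0.15,0,0,0,0.5],[-0.002,-0.105,0.35,0,0,0,0.5],[-0.002,-0.105,0.55,0,0,0,0.5],[-0.002,-0.105,0.64,0,0,0,0.5],[-0.002,-0.105,0.675,0,0,0,0.5],[-0.002,-0.105,0.692,0,0,0,0.5],[-0.002,-0.105,0.692,0,0,0,0.5],[-0.002,-0.105,0.694,0,0,0,0.5],[-0.002,-0.105,0.696,0,0,0,0.5],[-0.002,-0.105,0.696,0,0,0,0.5]]'
python3 -c "
from h import *
x,y=s2w(0,0);d(x,y,.0885,-4.6)"
```

```text
clock: 46.4
position: [0.627, 0.012, 0.0889]
tool_rot: [-3.141, -0.001, -0.08]
force: [-2.9, -0.1, 7.7]
grip_width: 0.0609
finger_force: 69.6
shift [-0.0025  0.0028  0.0018] turn [-0.0003 -0.001   0.0002] | at [0.627  0.012  0.0889] psi -4.58 w 0.0609 F [-2.9 -0.1  7.7] t 46.4
```

Seated. Release, lift, close, press.

```bash
python3 -m inch '[[0,0,0,0,0,0,0.8],[0,0,0,0,0,0,1],[0,0,0,0,0,0,1],[0,0,0,0,0,0,1],[0,0,-0.1,0,0,0,1],[0,0,-0.3,0,0,0,1],[0,0,-0.55,0,0,0,1],[0,0,-0.55,0,0,0,0],[0,0,-0.55,0,0,0,0],[0,0,-0.55,0,0,0,0],[0,0,-0.55,0,0,0,0],[0,0,-0.55,0,0,0,0],[0,0,-0.55,0,0,0,0],[0,0,-0.55,0,0,0,0]]' 20
python3 -c "
from h import *
x,y=s2w(0,0);d(x,y,.142,-4.6)"
```

```text
clock: 48.15
position: [0.6265, 0.0121, 0.1976]
tool_rot: [3.142, 0.0, -0.08]
force: [-0.2, -0.2, 0.7]
grip_width: -0.0001
finger_force: 0.0
shift [0.0005 0.003  0.2782] turn [0.0001 0.0001 0.0003] | at [0.6265 0.0121 0.1976] psi -4.57 w -0.0001 F [-0.2 -0.2  0.7] t 48.15
```

```bash
python3 -m inch '[[0,0,0.1,0,0,0,0],[0,0,0.2,0,0,0,0],[0,0,0.235,0,0,0,0],[0,0,0.255,0,0,0,0],[0,0,0.27,0,0,0,0],[0,0,0.28,0,0,0,0],[0,0,0.285,0,0,0,0],[0,0,0.285,0,0,0,0],[0,0,0.285,0,0,0,0]]'
python3 -m inch '[[0,0,-0.1,0,0,0,0],[0,0,-0.3,0,0,0,0],[-0.2,0.1,-0.4,0,0,0,0],[-0.4,0.3,-0.4,0,0,0,0],[-0.6,0.5,-0.4,0,0,0,0],[-0.8,0.7,-0.4,0,0,0,0],[-0.9,0.9,-0.4,0,0,0,0],[-0.9,1,-0.4,0,0,0,0],[-0.9,1,-0.4,0,0,0,0],[-0.9,1,-0.4,0,0,0,0]]'
python3 -m inch '[[0,0.3,0,0,0,0,0],[0,0.6,0,0,0,0,0],[0,0.8,0,0,0,0,0],[0,0.8,0,0,0,0,0],[0,0.8,0,0,0,0,0],[0,0.8,0,0,0,0,0]]'
python3 -c "
from cans import *
c,o=cans();im=cv2.cvtColor(c['img'],4)
cv2.imwrite('pics/t10.png',cv2.resize(im[125:285,180:420],(800,533)))
c=grab('side');cv2.imwrite('pics/s10.png',cv2.resize(cv2.cvtColor(c['img'],4)[150:300,230:430],(800,600)))"
```

```text
clock: 49.28
position: [0.6268, 0.0119, 0.1421]
tool_rot: [-3.141, -0.001, -0.08]
force: [-7.6, 1.4, 21.2]
grip_width: -0.0003
finger_force: 10.5
clock: 50.52
position: [0.4314, -0.1725, 0.221]
tool_rot: [-3.141, -0.0, -0.08]
force: [0.3, 0.6, 1.2]
grip_width: -0.0001
finger_force: 0.0
clock: 51.28
position: [0.419, -0.331, 0.2206]
tool_rot: [-3.141, 0.0, -0.078]
force: [0.7, 0.5, -0.2]
grip_width: 0.0
finger_force: 0.0
can [292.3 174. ] xy [0.6348 0.1155] top 0.1262 tag yaw 150.2 n 102 std [0.0224 0.0148] st [-1.000e-04  1.044e-01]
can [334.2 175.9] xy [0.626 0.011] top 0.1251 tag yaw 73.3 n 100 std [0.0222 0.015 ] st [-0.0004 -0.0005]
can [376.1 177.6] xy [ 0.6171 -0.0934] top 0.1256 tag yaw 109.9 n 100 std [0.0214 0.0158] st [-0.0009 -0.1053]
```

View pics/t10.png

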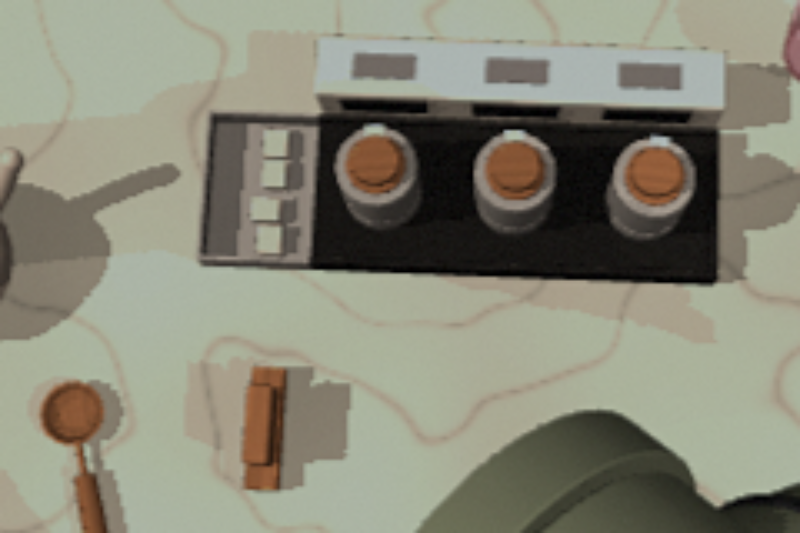

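View pics/s10.png

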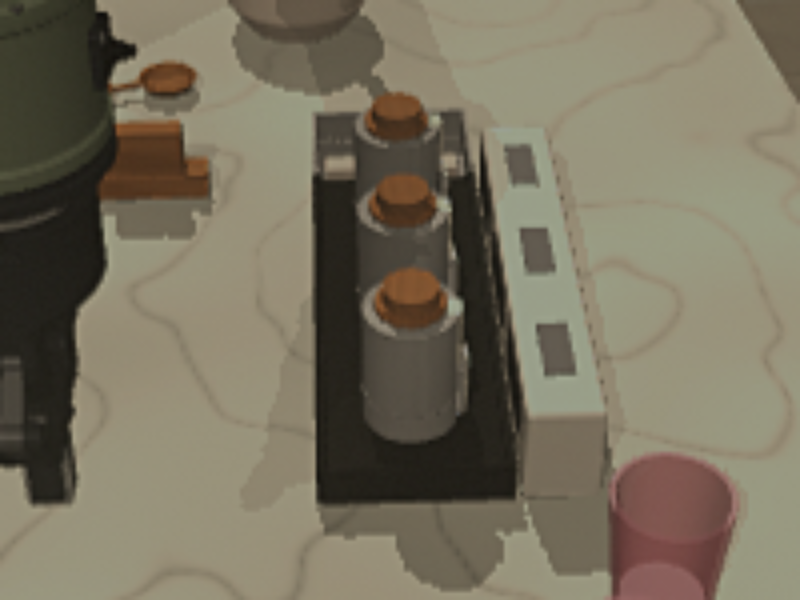

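All three canisters stand on the board centre line with their tags to the scanner. The lids are home (knob tops at 0.125), the lumps are in the tray, and the scraper is clear of the station. Handing in.

```bash
python3 -c "
from workcell import bot
print(bot.job_done())"
```

```text
the job is handed in; nothing more can be done
None
```

The job is handed in at about 51 s, though no verdict came back: all four sugar lumps are in the tray, the scraper is on the marble clear of the station, and all three canisters stand on the board with tags facing the scanner and lids pressed home.

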